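# Zero the dial scale, then lift the parts carrier off level

## Task

Find out what the blue parts carrier weighs by taking it off the scale: with the carrier still standing on the pan, turn the scale's black dial bezel until its red zero mark lines up with the needle, and let go of the bezel. Then take the carrier by its bar handle, lift it about 10 cm clear of the pan with its screws and wall plugs still inside, and keep it there level and steady, leaving the bezel where you set it and the other things on the worktop alone. Finish while still holding the carrier in the air: do not put it down or let go.

Things in the scene. Friction and masses are not known exactly. Their poses are not given: they have to be found in the camera images.
- scale: Weighing scale that does not move: grey base 150 x 262 mm, 22 mm high, origin at the centre of its underside. Its long way is its y axis. Towards -y (50 mm from the origin) is the square steel pan, 150 x 150 mm, on a spring: its top is 40 mm above the worktop when empty and about 34 mm with the carrier on. Towards +y (92 mm from the origin) the dial stands on a round post of 36 mm diameter
- bezel_grip (a point): Centre of the dial bezel, half-way up, on its upright turning axis, 91 mm above the worktop. The bezel is a black knurled disc of 55 mm diameter and 22 mm height (from 80 to 102 mm above the worktop) with a white dial card on top, to be gripped round its rim from above; below it is only the narrow post, free down to the base. Its z axis points up
- bezel (a joint): Turn of the bezel with its dial card and red zero mark, rad, growing clockwise seen from above, range -2.6 to 2.6; turns against light friction (0.04 N m) and stays where it is left. It needs 0.4 to 1.5 rad clockwise
- needle (a joint): Turn of the scale's needle, rad, growing clockwise seen from above with the load on the pan: 0 with the pan empty, about 1.2 with the filled carrier on it. The needle is moved by the pan only. The zero mark is at the needle when joint bezel equals joint needle
- zero_mark (a point): The red zero wedge on the dial card, the point 20 mm out from the bezel's axis (top of the dial, 104 mm above the worktop). One division of the dial is 12 degrees
- needle_tip (a point): The point 20 mm out from the bezel's axis along the black needle (its thin long end), at the same height as zero_mark
- carrier_handle (a point): Centre of the carrier's bar handle. The carrier is an open blue plastic box 120 x 84 mm with walls 32 mm high and two compartments; a black bar handle, 18 mm wide and 20 mm high, runs along its x axis (110 mm long) above the middle, between end posts 6 mm thick. This point is 84 mm above the carrier's underside; the handle's top is 10 mm above it, and it is free for 40 mm below the bar. z points up. With its contents it weighs about 0.33 kg, balanced under this point
- screw_0: Brass-coloured screw, 8 x 40 mm, lying loose in the carrier; origin at its underside centre
- screw_1: Brass-coloured screw, 8 x 40 mm, lying loose in the carrier; origin at its underside centre
- wallplug_0: Grey wall plug, 8 x 40 mm, lying loose in the carrier; origin at its underside centre
- wallplug_1: Grey wall plug, 8 x 40 mm, lying loose in the carrier; origin at its underside centre
- mug: White mug, 92 x 123 x 95 mm, bystander; origin at the centre of its underside
- tape_measure: Yellow and black tape measure, 33 x 71 x 62 mm, bystander; origin at the centre of its underside
- torch: Black torch lying down, 37 x 122 x 33 mm, bystander; origin at the centre of its underside
- carrier: The carrier of point carrier_handle: origin at the centre of its underside, x along the handle
Not all that is in view belongs to the job. Of the things shaped like the carrier, the blue one is meant.

How it is judged:
By the outcome, as a careful person would: the job done as asked, in the order asked, and still so for the second after the job is handed in, while the arm keeps its last pose, push and grip.
It also fails if it takes over 54 s, if anything falls off the work surface, if the arm or the gripper's body presses on something with over 40 N, if the wrist force passes 120 N, or if a joint passes its speed limit or range.

## Robot

A 7-joint arm with a two-finger parallel gripper is mounted at the origin on a cart in front of the work surface, level with it; the furniture and walls round the work are solid. World frame = base frame: x ahead of the robot, y to its left, z up, the work surface at z = 0. Lengths are in m, angles in rad, forces in N, time in s.
With the tool pointing down it reaches from about 0.425 to 0.875 m from the base axis. Payload 4.7 kg.
Tool frame: the origin (TCP) lies between the finger pads; the fingertips stand 14 mm ahead of it and the grasp point (between the pads) lies 5 mm behind it; z points along the fingers, y is the line along which they close (so a half turn about z gives the same grasp; the last joint's range is limited). The gripper opens to 87 mm and grips with 3 to 60 N. Pads are 19 mm wide; open, the fingers measure 117 mm over their backs; the gripper's body (75 mm by 190 mm) begins 51 mm behind the grasp point.
Start: joints at [-1.277, 0.321, -0.07, 1.45, 0.023, 1.371, -0.057], TCP at [0.18, 0.625, 0.237] pointing down, gripper open.
Joint ranges: [-2.86, 2.86], [-0.3, 2.09], [-1.38, 1.24], [0.06, 2.45], [-1.56, 4.7], [0.09, 2.05], [-2.69, 2.69]. Speed limits (rad/s): [2.57, 2.57, 3.14, 3.14, 3.14, 3.14, 3.14].

## Interface

Orientations are given as a rotation vector (axis times angle).
In Python, from bench import ctrl gives the robot as it stands.
- The arm moves only by the tool step_arm, never from a script. Its argument "commands" is a list of rows, each an object with "travel": the shift along the tool's x, y, z in m, a list of three; "turn": the turn, a rotation vector about the tool's x, y, z in degrees, a list of three. A call has 1 to 5 rows; each row is the pose to reach, as a shift and turn from the pose commanded when the call began, along the tool's axes at that moment; what a row does not reach only later rows make up. A row lasts 1/10 s, in which the tool goes at most 50 mm and 8.59 degrees, less where a joint would pass 70% of its speed; a pose out of reach is approached as far as the arm can. A call with a gripper value outside its range is refused whole. "gripper" is the opening, from 0 (shut) to 1 (fully open), set as the call begins (left out, the last holds). The fingers move at their own pace and stop on an object; "force" is the grip in N (left out, the last holds). Time passes only in rows, so rows that repeat a pose let the fingers close. It gives the time, the measured TCP pose, the force, the opening and the grip force at its end, in the units of the state.
- ctrl.get_state(): the state, without advancing time (a new reading comes with each control period).
- ctrl.get_image(name): name is "scene" or "top"; returns the picture (480x640x3 uint8, red, green, blue); there is no depth.
- ctrl.camera_model(name): a dict with "fx", "fy", "cx", "cy" (pixels), "k1" (the pictures are not rectified: a ray, as slopes to the right and down, at radius r is drawn at 1 + k1 r^2 times it, then the intrinsics apply), "R" (3x3) and "t" (3): a world point X has camera coordinates R X + t. Camera axes: x right, y down, z forward; pixel columns grow to the right and rows downward; lengths in m; the calibration is good to about 2 mm. A picture is of the moment at which its call begins. camera_model takes no time and is no camera call.
- ctrl.close_job(): hands the job in; it is judged then, once.
The state is a dict: "time": time; "joint_positions": joint angles; "qd": joint speeds; "joint_torque": joint torques, N m; "position": TCP position; "tool_rot": TCP orientation; "ft_force": force on the tool from outside, world axes, zero at the start; "torque": the same for the moment, N m; "grip_width": opening from 0.0 (shut) to 1.0 (fully open); "grip_force": force on a finger pad.
Only numpy, scipy, OpenCV 4.12 (cv2) and the standard library are available. Lean on these libraries where they do the work, as an engineer would, in place of code of your own. Each camera call takes 0.05 s, during which the arm holds its last target. There are 200 camera calls.

## Working session

There is one attempt and no reset: what is moved stays moved. The work goes in short steps, Python scripts to look and compute and a tool call to move; the robot and the scene stay as the last step left them, time stands still between calls to the robot, and variables do not carry over. Pictures are saved under pics/ and viewed, at most 10 in all, crops included, and the job is handed in when it is done.

Besides the shell and the picture viewer there is one more tool, called after "Request:" in YAML: its name, and indented under it one key for each argument. step_arm: Moves the arm, as the interface text tells. Its arguments: {"type":"object","properties":{"commands":{"type":"array"},"gripper":{"type":"number"},"force":{"type":"number"}},"required":["commands"]}

```bash
mkdir -p pics; cat > h.py <<'E'
import numpy as np, cv2
from scipy.spatial.transform import Rotation as Rn
from bench import ctrl
def ray(n,u,v):
    m=ctrl.camera_model(n);d=np.array([(u-m['cx'])/m['fx'],(v-m['cy'])/m['fy']]);s=d.copy()
    for _ in range(20): s=d/(1+m['k1']*(s@s))
    R=np.array(m['R']);t=np.array(m['t']);return -R.T@t, R.T@np.r_[s,1]
def onz(n,u,v,z):
    o,d=ray(n,u,v);return o+d*(z-o[2])/d[2]
def proj(n,X):
    m=ctrl.camera_model(n);c=np.array(m['R'])@X+np.array(m['t']);s=c[:2]/c[2];s=s*(1+m['k1']*(s@s))
    return s[0]*m['fx']+m['cx'],s[1]*m['fy']+m['cy']
def crop(n,f,x0,y0,x1,y1,k):
    im=ctrl.get_image(n)[y0:y1,x0:x1,::-1];cv2.imwrite('pics/'+f,cv2.resize(im,None,fx=k,fy=k,interpolation=cv2.INTER_CUBIC))
def tool(p):  # world point in tool axes, relative to TCP
    s=ctrl.get_state();return Rn.from_rotvec(s['tool_rot']).inv().apply(np.array(p)-s['position'])
E
python3 - <<'E'
from h import *
for n in('top','scene'): crop(n,n+'0.png',0,0,640,480,1)
s=ctrl.get_state();print(s)
print(Rn.from_rotvec(s['tool_rot']).as_matrix().round(3))
for n in('top','scene'): print(ray(n,320,240))
E
```

```text
{'time': 0.1, 'joint_positions': array([-1.27692729,  0.32174748, -0.07006489,  1.45154181,  0.02259749,
        1.37082748, -0.05692434]), 'qd': array([ 0.00032968, -0.00071566, -0.00017816, -0.0021555 , -0.0016063 ,
       -0.00091595, -0.00088859]), 'joint_torque': array([-1.19648107e-04, -4.92570305e+01, -4.05571070e-01, -3.13404608e+01,
       -6.39715721e-02,  3.94036411e-02,  6.84637507e-05]), 'position': array([0.1794121 , 0.62425305, 0.23557725]), 'tool_rot': array([-4.38033001e-01, -3.11075796e+00,  2.72005424e-03]), 'ft_force': array([-0.11087938,  0.30901054,  0.46220294]), 'torque': array([0.00948195, 0.02100335, 0.05766225]), 'grip_force': 0.0, 'grip_width': 1.0012216588965877}
[[-0.961  0.276 -0.   ]
 [ 0.276  0.961 -0.002]
 [-0.    -0.002 -1.   ]]
(array([-0.20870189,  0.36279069,  1.14350803]), array([ 0.5541943 , -0.26878384, -0.78790701]))
(array([0.29267822, 0.7642062 , 0.93980234]), array([ 0.21663538, -0.6664421 , -0.71346943]))
```

View pics/top0.png

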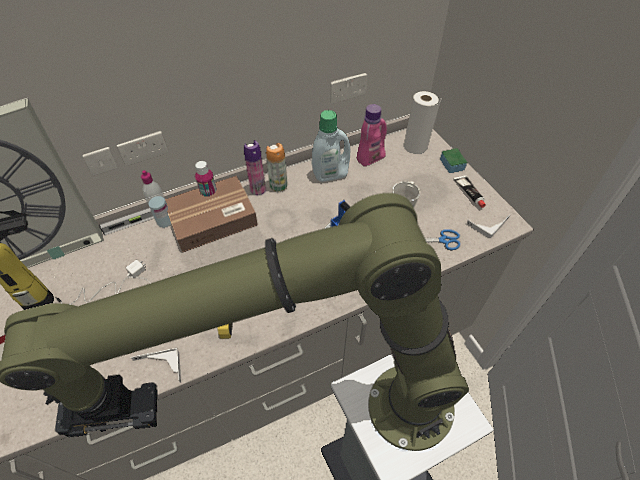

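View pics/scene0.png

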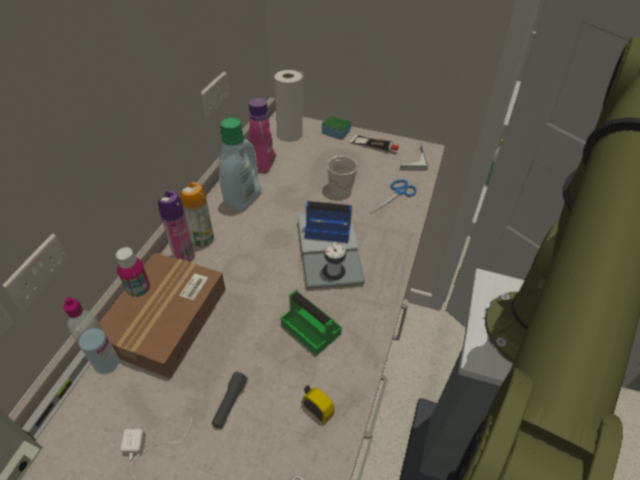

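The scene picture shows the blue carrier on the scale pan at (328,222), with the dial at (335,254). A green carrier stands loose at (310,323), the tape measure is at (318,404), the torch at (230,400) and the mug at (341,175). Things that could be taken for the carrier are blue (328,222) and green (310,323). I choose the blue one, and will check it in a close crop. In the top view the arm hides the scale.

```bash
python3 - <<'E'
from h import *
crop('scene','c1.png',285,190,385,290,6)
for u,v,z in((335,252,.103),(330,208,.128),(310,323,.08),(341,160,.095),(318,404,.03),(230,400,.02)): print(u,v,onz('scene',u,v,z).round(3))
E
```

```text
335 252 [0.499 0.009 0.103]
330 208 [ 0.553 -0.113  0.128]
310 323 [0.491 0.209 0.08 ]
341 160 [ 0.6   -0.369  0.095]
318 404 [0.42  0.359 0.03 ]
230 400 [0.595 0.409 0.02 ]
```

View pics/c1.png

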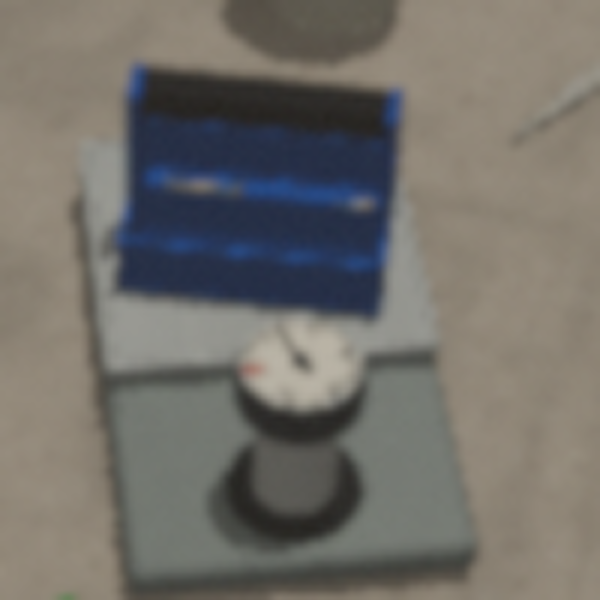

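The crop confirms the blue carrier on the pan. Its handle runs from (140,85) to (392,108), and the dial hub is at (303,362). The red mark is at (253,369) and the needle tip at (282,328), so the needle is clockwise of the mark.

```bash
python3 - <<'E'
from h import *
P=lambda x,y,z:onz('scene',x/6-.42+285,y/6-.42+190,z)
hub=P(303,362,.104);m=P(253,369,.104);n=P(282,328,.104)
ang=lambda a,b:np.degrees(np.arctan2(*(b-a)[[1,0]]))
print(hub,m-hub,n-hub,ang(hub,m),ang(hub,n))
L,R=P(140,90,.118),P(390,113,.118)
print('handle',L,R,(L+R)/2,np.linalg.norm(L-R),ang(R,L))
a,b=P(130,578,.022),P(475,550,.022);print('base',a,b,np.linalg.norm(a-b),ang(b,a))
# dial from the post: bezel ellipse extents
l,r=P(235,372,.091),P(370,372,.091);print('bez',l,r,np.linalg.norm(l-r))
E
```

```text
[0.50078027 0.00292363 0.104     ] [1.78963805e-02 1.06725540e-02 1.11022302e-16] [ 1.40004851e-02 -1.53508426e-02  1.11022302e-16] 30.80984918581549 -47.63413186015264
handle [ 0.61514733 -0.11661882  0.118     ] [ 0.50711558 -0.1401391   0.118     ] [ 0.56113145 -0.12837896  0.118     ] 0.11056249096453862 12.282556339740047
base [0.55116386 0.07049016 0.022     ] [0.41985171 0.00699349 0.022     ] 0.14585852352840653 25.806329774286667
bez [0.52862213 0.00606509 0.091     ] [ 0.47630437 -0.01298725  0.091     ] 0.05567889498232236
```

Request:
step_arm:
  commands:
    - {"travel":[-0.032,-0.034,0],"turn":[0,0,0]}
    - {"travel":[-0.064,-0.068,0],"turn":[0,0,0]}
    - {"travel":[-0.096,-0.102,0],"turn":[0,0,0]}
    - {"travel":[-0.128,-0.136,0],"turn":[0,0,0]}
    - {"travel":[-0.16,-0.17,0],"turn":[0,0,0]}

```text
time: 0.65
position: [0.2869, 0.4152, 0.2363]
tool_rot: [-0.438, -3.111, 0.0]
ft_force: [0.2, -0.1, 0.1]
grip_width: 0.999
grip_force: 0.0
```

Request:
step_arm:
  commands:
    - {"travel":[-0.032,-0.034,0],"turn":[0,0,7]}
    - {"travel":[-0.064,-0.068,0],"turn":[0,0,14]}
    - {"travel":[-0.096,-0.102,0],"turn":[0,0,21]}
    - {"travel":[-0.128,-0.136,0],"turn":[0,0,28]}
    - {"travel":[-0.16,-0.17,0],"turn":[0,0,34]}

```text
time: 1.15
position: [0.3936, 0.2077, 0.2365]
tool_rot: [1.335, 2.844, 0.001]
ft_force: [0.3, 0.4, 0.7]
grip_width: 1.0
grip_force: 0.0
```

```bash
python3 - <<'E'
from h import *
s=ctrl.get_state();print(s['position'],s['joint_positions'].round(2),Rn.from_rotvec(s['tool_rot']).as_matrix().round(3))
print(tool([.501,.003,.2]))
E
```

```text
[0.39362031 0.20769442 0.23654944] [-0.83 -0.13  0.26  1.94  0.03  1.33  0.11] [[-0.639  0.769  0.   ]
 [ 0.769  0.639  0.   ]
 [ 0.     0.    -1.   ]]
[-0.22608203 -0.0481911   0.03647737]
```

Request:
step_arm:
  commands:
    - {"travel":[-0.045,-0.01,0.0]}
    - {"travel":[-0.09,-0.02,0.0]}
    - {"travel":[-0.135,-0.03,0.0]}
    - {"travel":[-0.18,-0.04,0.0]}
    - {"travel":[-0.225,-0.047,0.0]}

```text
$.commands[0]: bad value
```

Request:
step_arm:
  commands:
    - {"travel":[0,0,0.02]}
    - {"travel":[0,0,0.036]}
    - {"travel":[0,0,0.036]}

```text
$.commands[0]: bad value
```

```bash
python3 - <<'E'
from h import *
crop('top','t1.png',0,0,640,480,1);a=cv2.imread('pics/t1.png')
s=ctrl.get_state();print(s['position'],s['joint_positions'].round(2))
b=ctrl.get_image('scene')[190:310,275:395,::-1];b=cv2.resize(b,(480,480),interpolation=cv2.INTER_CUBIC)
u,v=proj('top',np.array([.5,0,.1]));print(u,v)
u,v=int(u),int(v);c=cv2.resize(a[max(v-50,0):v+50,u-30:u+30],(288,480))
cv2.imwrite('pics/j1.png',np.hstack([b,c]))
E
```

```text
[0.39766583 0.19953656 0.23674678] [-0.83 -0.13  0.27  1.94  0.04  1.33  0.11]
325.71763179937807 245.1772032421022
```

View pics/j1.png

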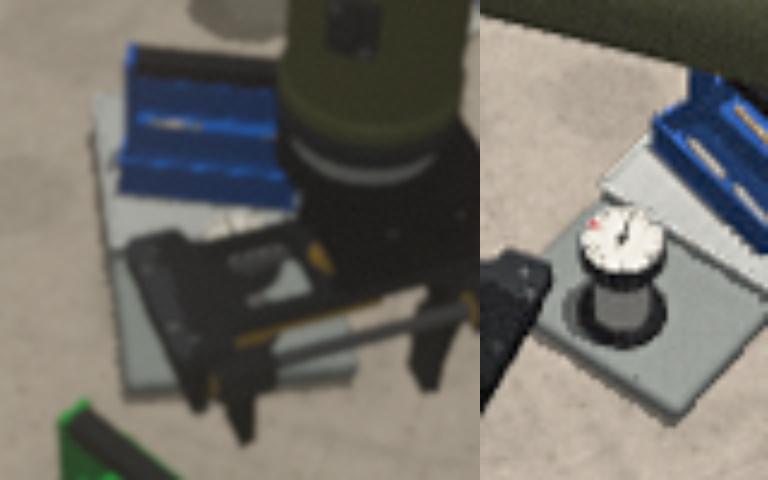

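The moves were refused because each row needs a "turn". The picture happens to be useful: the top camera shows the dial, with the hub at (622,241), the red mark at (594,225) and the needle pointing to about (629,218).

```bash
python3 - <<'E'
from h import *
a=cv2.imread('pics/t1.png');cv2.imwrite('pics/d1.png',cv2.resize(a[230:270,305:345],(560,560),interpolation=cv2.INTER_CUBIC))
P=lambda x,y,z:onz('top',(x-480)/4.8-.4+295,y/4.8-.4+195,z)
h=P(622,241,.104);print(h,P(594,225,.104)-h,P(629,218,.104)-h)
l,r=P(578,258,.091),P(666,258,.091);print('bez',l,r,(l+r)/2,np.linalg.norm(l-r))
print(tool([.501,.003,.2]))
E
```

```text
[0.50053884 0.00490437 0.104     ] [0.01902621 0.01020892 0.        ] [ 0.01440624 -0.01202164  0.        ]
bez [0.50945027 0.03121395 0.091     ] [ 0.4852771  -0.01846097  0.091     ] [0.49736368 0.00637649 0.091     ] 0.05524436527312114
[-0.22133273 -0.04543402  0.03711289]
```

View pics/d1.png

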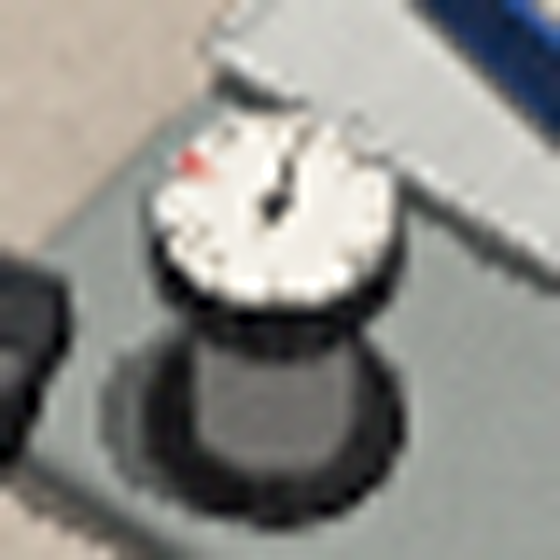

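In the crop the dial card is centred at about (277,206). The needle tip is at (300,128) and the red wedge at (192,162).

```bash
python3 - <<'E'
from h import *
P=lambda x,y,z=.103:onz('top',x/14-.46+305,y/14-.46+230,z)
h=P(277,206)
f=lambda d:(d.round(4),np.degrees(np.arctan2(d[1],d[0])))
print(h);m=f(P(192,162)-h);n=f(P(300,128)-h);t=f(P(300,128)-P(270,212));print(m,n,t)
E
```

```text
[0.50291044 0.00325002 0.103     ]
(array([0.0187, 0.0112, 0.    ]), np.float64(30.839154804694804)) (array([ 0.0169, -0.0139,  0.    ]), np.float64(-39.43581435582254)) (array([ 0.0177, -0.016 ,  0.    ]), np.float64(-42.056447530400504))
```

Request:
step_arm:
  commands:
    - {"travel":[-0.045,-0.01,0.0],"turn":[0,0,0]}
    - {"travel":[-0.09,-0.02,0.0],"turn":[0,0,0]}
    - {"travel":[-0.135,-0.03,0.0],"turn":[0,0,0]}
    - {"travel":[-0.18,-0.04,0.0],"turn":[0,0,0]}
    - {"travel":[-0.221,-0.046,0.0],"turn":[0,0,0]}

```text
time: 1.75
position: [0.5003, 0.0087, 0.2367]
tool_rot: [1.328, 2.847, 0.001]
ft_force: [0.0, 0.9, 0.3]
grip_width: 0.998
grip_force: 0.0
```

Request:
step_arm:
  commands:
    - {"travel":[0,0,0.02],"turn":[0,0,0]}
    - {"travel":[0,0,0.036],"turn":[0,0,0]}
    - {"travel":[0,0,0.036],"turn":[0,0,0]}

```text
time: 2.05
position: [0.4983, 0.0107, 0.1983]
tool_rot: [-1.327, -2.844, 0.004]
ft_force: [0.5, -0.4, -0.2]
grip_width: 0.999
grip_force: 0.0
```

```bash
python3 - <<'E'
from h import *
s=ctrl.get_state();print(s['position'],s['joint_positions'].round(2))
print(tool([.5,.004,.086]))
E
```

```text
[0.49827453 0.01073522 0.19827367] [-0.63  0.01  0.56  1.89 -0.01  1.25  0.63]
[-0.00652302 -0.00254406  0.11227064]
```

Request:
step_arm:
  commands:
    - {"travel":[-0.0068,-0.0024,0.03],"turn":[0,0,0]}
    - {"travel":[-0.0068,-0.0024,0.06],"turn":[0,0,0]}
    - {"travel":[-0.0068,-0.0024,0.09],"turn":[0,0,0]}
    - {"travel":[-0.0068,-0.0024,0.112],"turn":[0,0,0]}
    - {"travel":[-0.0068,-0.0024,0.112],"turn":[0,0,0]}

```text
time: 2.55
position: [0.5003, 0.0045, 0.0864]
tool_rot: [-1.325, -2.844, 0.005]
ft_force: [-1.0, -0.4, 0.5]
grip_width: 1.001
grip_force: 0.0
```

Request:
step_arm:
  commands:
    - {"travel":[0,0,0],"turn":[0,0,0]}
    - {"travel":[0,0,0],"turn":[0,0,0]}
    - {"travel":[0,0,0],"turn":[0,0,0]}
    - {"travel":[0,0,0],"turn":[0,0,0]}
    - {"travel":[0,0,0],"turn":[0,0,0]}
  gripper: 0.5
  force: 10

```text
time: 3.05
position: [0.5028, 0.004, 0.0892]
tool_rot: [1.328, 2.846, 0.001]
ft_force: [1.6, -0.5, 0.0]
grip_width: 0.628
grip_force: 0.0
```

Request:
step_arm:
  commands:
    - {"travel":[0,0,0],"turn":[0,0,0]}
    - {"travel":[0,0,0],"turn":[0,0,0]}
    - {"travel":[0,0,0],"turn":[0,0,0]}
  gripper: 0.4
  force: 12

```text
time: 3.35
position: [0.5022, 0.0035, 0.089]
tool_rot: [-1.328, -2.846, 0.001]
ft_force: [-2.4, -1.2, 5.8]
grip_width: 0.608
grip_force: 12.0
```

Request:
step_arm:
  commands:
    - {"travel":[0,0,0],"turn":[0,0,7]}
    - {"travel":[0,0,0],"turn":[0,0,14]}
    - {"travel":[0,0,0],"turn":[0,0,21]}
    - {"travel":[0,0,0],"turn":[0,0,28]}
    - {"travel":[0,0,0],"turn":[0,0,35]}

```text
time: 3.85
position: [0.5028, 0.0037, 0.089]
tool_rot: [2.129, 2.31, 0.001]
ft_force: [-0.1, -0.8, 3.4]
grip_width: 0.603
grip_force: 12.0
```

Request:
step_arm:
  commands:
    - {"travel":[0,0,0],"turn":[0,0,7]}
    - {"travel":[0,0,0],"turn":[0,0,14]}
    - {"travel":[0,0,0],"turn":[0,0,21]}
    - {"travel":[0,0,0],"turn":[0,0,28]}
    - {"travel":[0,0,0],"turn":[0,0,35]}

```text
time: 4.35
position: [0.5035, 0.0036, 0.0891]
tool_rot: [2.724, 1.562, 0.003]
ft_force: [1.0, -0.9, 1.7]
grip_width: 0.603
grip_force: 12.0
```

Request:
step_arm:
  commands:
    - {"travel":[0,0,0],"turn":[0,0,0]}
    - {"travel":[0,0,0],"turn":[0,0,0]}

```text
time: 4.55
position: [0.5035, 0.0036, 0.089]
tool_rot: [2.718, 1.573, 0.003]
ft_force: [2.1, -1.6, 2.1]
grip_width: 0.604
grip_force: 12.0
```

```bash
python3 - <<'E'
from h import *
s=ctrl.get_state();print(s['position'],s['joint_positions'].round(2),s['ft_force'],s['torque'],Rn.from_rotvec(s['tool_rot']).as_matrix().round(3))
u,v=proj('top',np.array([.502,.003,.1]));u,v=int(u),int(v)
a=ctrl.get_image('top')[v-30:v+30,u-30:u+30,::-1]
b=ctrl.get_image('scene')[230:270,315:355,::-1]
cv2.imwrite('pics/j2.png',np.hstack([cv2.resize(x,(400,400),interpolation=cv2.INTER_CUBIC) for x in(a,b)]));print(u,v)
E
```

```text
[0.50346378 0.00361459 0.08902601] [-0.7   0.16  0.69  2.   -0.12  1.02 -0.47] [ 2.07478447 -1.55726957  2.14063327] [-0.45891492 -0.24735295  0.04637557] [[ 0.498  0.867  0.002]
 [ 0.867 -0.498 -0.   ]
 [ 0.001  0.002 -1.   ]]
324 245
```

View pics/j2.png

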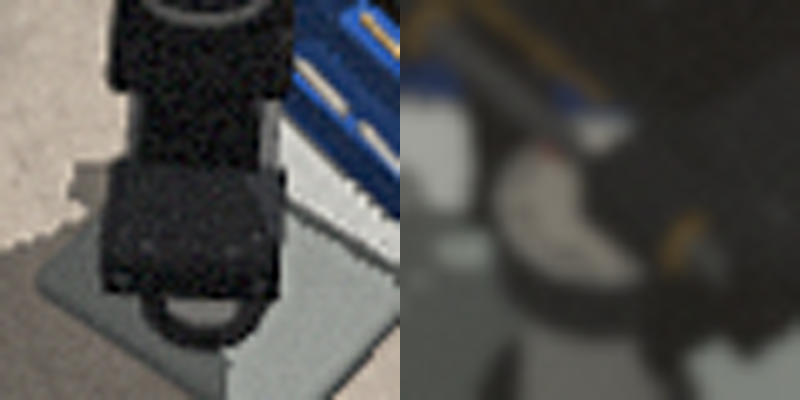

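The gripper hides the dial. The tool turned the full 70° with its grip held, so I'll release, lift and move away to look.

Request:
step_arm:
  commands:
    - {"travel":[0,0,0],"turn":[0,0,0]}
    - {"travel":[0,0,0],"turn":[0,0,0]}
    - {"travel":[0,0,0],"turn":[0,0,0]}
    - {"travel":[0,0,0],"turn":[0,0,0]}
    - {"travel":[0,0,0],"turn":[0,0,0]}
  gripper: 1.0

```text
time: 5.15
position: [0.5021, 0.0041, 0.0883]
tool_rot: [-2.72, -1.57, 0.001]
ft_force: [-0.1, -0.9, -0.5]
grip_width: 0.959
grip_force: 0.0
```

Request:
step_arm:
  commands:
    - {"travel":[0,0,-0.02],"turn":[0,0,0]}
    - {"travel":[0,0,-0.05],"turn":[0,0,0]}
    - {"travel":[0,0,-0.09],"turn":[0,0,0]}
    - {"travel":[0,0,-0.13],"turn":[0,0,0]}
    - {"travel":[0,0,-0.15],"turn":[0,0,0]}

```text
time: 5.65
position: [0.5037, 0.0039, 0.2421]
tool_rot: [2.72, 1.57, 0.007]
ft_force: [-0.4, 0.1, -0.9]
grip_width: 0.999
grip_force: 0.0
```

```bash
python3 - <<'E'
from h import *
s=ctrl.get_state();print(s['position'],s['joint_positions'].round(2))
print(tool([.561,-.128,.24]))
E
```

```text
[0.50372839 0.00389524 0.2420903 ] [-0.75 -0.02  0.69  1.82  0.01  1.33 -0.59]
[-0.08552891  0.11559     0.00212593]
```

Request:
step_arm:
  commands:
    - {"travel":[-0.02,0.025,0],"turn":[0,0,8]}
    - {"travel":[-0.04,0.05,0],"turn":[0,0,16]}
    - {"travel":[-0.06,0.08,0],"turn":[0,0,24]}
    - {"travel":[-0.08,0.105,0],"turn":[0,0,32]}
    - {"travel":[-0.086,0.116,0],"turn":[0,0,40]}

```text
time: 6.15
position: [0.5598, -0.1326, 0.2387]
tool_rot: [3.095, 0.529, -0.0]
ft_force: [-0.2, 0.0, -0.4]
grip_width: 1.0
grip_force: 0.0
```

Request:
step_arm:
  commands:
    - {"travel":[0,0,0],"turn":[0,0,8]}
    - {"travel":[0,0,0],"turn":[0,0,8]}
    - {"travel":[0,0,0],"turn":[0,0,8]}

```text
time: 6.45
position: [0.5597, -0.1281, 0.2383]
tool_rot: [-3.123, -0.334, 0.001]
ft_force: [-0.2, -0.7, 0.9]
grip_width: 1.0
grip_force: 0.0
```

```bash
python3 - <<'E'
from h import *
s=ctrl.get_state();print(s['position'],s['joint_positions'].round(2),Rn.from_rotvec(s['tool_rot']).as_matrix().round(3))
a=ctrl.get_image('top')[230:270,305:345,::-1]
b=ctrl.get_image('scene')[190:270,300:380,::-1]
cv2.imwrite('pics/j3.png',np.hstack([cv2.resize(x,(400,400),interpolation=cv2.INTER_CUBIC) for x in(a,b)]))
E
```

```text
[ 0.5597063  -0.12809496  0.23832782] [-0.59  0.21  0.89  1.67 -0.16  1.34 -1.04] [[ 0.977  0.211 -0.   ]
 [ 0.211 -0.977  0.   ]
 [-0.    -0.    -1.   ]]
```

View pics/j3.png

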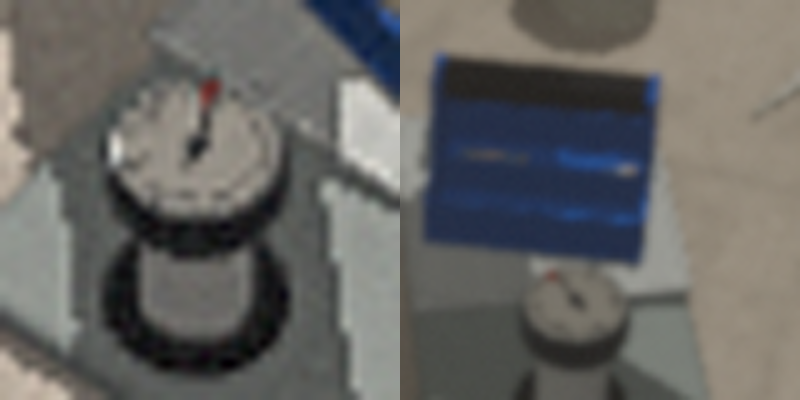

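Both views show the red mark at the needle tip: left (209,92), and right (552,277) with the hub at (577,300). I'll check it more closely with a rectified, averaged view of the dial.

```bash
python3 - <<'E'
from h import *
from itertools import product
def rect(n,c,S=400,h=.03):
    im=np.mean([ctrl.get_image(n).astype(np.float32) for _ in range(6)],0)[...,::-1]
    g=np.linspace(-h,h,S);mx=np.zeros((S,S),np.float32);my=mx.copy()
    for i,j in product(range(S),range(S)):
        mx[i,j],my[i,j]=proj(n,np.array([c[0]-g[i],c[1]-g[j],.103]))  # up=+x, right=-y
    return cv2.remap(im,mx,my,cv2.INTER_CUBIC)
R=[]
for n,c in(('top',(.5029,.0033)),('scene',(.5008,.0029))):
    a=rect(n,c);R.append(a)
    b,g,r=cv2.split(a);w=np.clip(r-1.35*g-10,0,None);yy,xx=np.mgrid[:400,:400]
    k=np.hypot(yy-200,xx-200)<190;w=w*k
    print(n,'red centroid',(w*xx).sum()/w.sum(),(w*yy).sum()/w.sum())
cv2.imwrite('pics/j4.png',np.clip(np.hstack(R),0,255))
print(ctrl.get_state()['time'])
E
```

```text
Traceback (most recent call last):
  File "h.py", line 11, in proj
    m=ctrl.camera_model(n);c=np.array(m['R'])@X+np.array(m['t']);s=c[:2]/c[2];s=s*(1+m['k1']*(s@s))
ValueError: time passes only in moves, steps and waits
```

```bash
python3 - <<'E'
from h import *
R=[];h=.03
for n,c in(('top',(.5029,.0033)),('scene',(.5008,.0029))):
    im=np.mean([ctrl.get_image(n).astype(np.float32) for _ in range(6)],0)[...,::-1]
    src=np.float32([proj(n,np.array([c[0]+a*h,c[1]+b*h,.103])) for a,b in((1,1),(1,-1),(-1,-1),(-1,1))])
    a=cv2.warpPerspective(im,cv2.getPerspectiveTransform(src,np.float32([[0,0],[400,0],[400,400],[0,400]])),(400,400),flags=cv2.INTER_CUBIC);R.append(a)
    b,g,r=cv2.split(a);yy,xx=np.mgrid[:400,:400];w=np.clip(r-1.35*g-10,0,None)*(np.hypot(yy-200,xx-200)<190)
    print(n,'red centroid',(w*xx).sum()/w.sum(),(w*yy).sum()/w.sum())
cv2.imwrite('pics/j4.png',np.clip(np.hstack(R),0,255))
print(ctrl.get_state()['time'])
E
```

```text
top red centroid 285.52935821401974 79.89264166494989
scene red centroid nan nan
7.45<stdin>:8: RuntimeWarning: invalid value encountered in scalar divide
[ WARN:0@6.164] global loadsave.cpp:1063 imwrite_ Unsupported depth image for selected encoder is fallbacked to CV_8U.
```

View pics/j4.png

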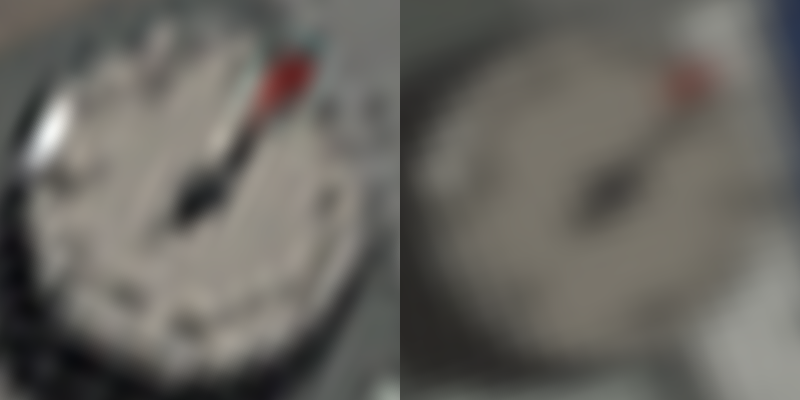

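The rectified views show the mark at (286,80) left and (688,83) right, with the hubs at about (200,195) and (610,193). The mark may be a few degrees short of the needle, so I'll fit the needle line to check.

```bash
python3 - <<'E'
import numpy as np,cv2
I=cv2.imread('pics/j4.png').astype(float)
yy,xx=np.mgrid[:400,:400]
for a,c in((I[:,:400],(200,195)),(I[:,400:],(210,193))):
    g=a[...,1];red=a[...,2]-1.25*g
    rad=np.hypot(xx-c[0],yy-c[1]);med=np.median(g[rad<110])
    w=np.clip(med-25-g,0,None)*(rad<85)*(red<0)
    wc=np.array([(w*xx).sum(),(w*yy).sum()])/w.sum()
    C=np.cov(np.c_[xx.ravel(),yy.ravel()].T,aweights=w.ravel());v=np.linalg.eigh(C)[1][:,1];v*=-np.sign(v[1])
    wr=np.clip(a[...,2]-a[...,1]-a[...,0]*.0-25,0,None)*(rad>90)*(rad<180)
    m=np.array([(wr*xx).sum(),(wr*yy).sum()])/wr.sum()
    d=m-wc
    print('needle deg cw from +x',np.degrees(np.arctan2(v[0],-v[1])),'centroid',wc,'mark',m,'dir',np.degrees(np.arctan2(d[0],-d[1])))
    # outline of needle at radii
    for r in(30,45,60,75):
        t=np.radians(np.arange(0,80,.5));p=cv2.remap(g.astype(np.float32),np.float32(c[0]+r*np.sin(t))[None],np.float32(c[1]-r*np.cos(t))[None],1)[0]
        q=np.clip(p.max()-10-p,0,None)**2;print(r,(q*np.degrees(t)).sum()/q.sum(),p.min())
E
```

```text
needle deg cw from +x 41.74995388395507 centroid [209.20438481 186.75753858] mark [283.03413712  82.00546505] dir 35.17636066701886
30 51.64981343910998 74.0
45 47.13420761558382 67.36426
60 43.532605125652005 60.11328
75 39.964866760693 69.96484
needle deg cw from +x 46.883349601023454 centroid [210.46006    192.03104507] mark [287.92825112  82.53363229] dir 35.27897838492897
30 48.66642308975602 80.0
45 43.8707026697497 91.0
60 42.544391070087954 95.0
75 42.72323458150309 95.0
```

```bash
python3 - <<'E'
from h import *
I=cv2.imread('pics/j4.png')[:,:400].astype(np.float32);h=.03;c=(.5029,.0033);n='top'
src=np.float32([proj(n,np.array([c[0]+a*h,c[1]+b*h,.103])) for a,b in((1,1),(1,-1),(-1,-1),(-1,1))])
A=cv2.warpPerspective(cv2.imread('pics/t1.png').astype(np.float32),cv2.getPerspectiveTransform(src,np.float32([[0,0],[400,0],[400,400],[0,400]])),(400,400),flags=cv2.INTER_CUBIC)
th=np.radians(40);d=np.array([np.sin(th),-np.cos(th)]);p=np.array([np.cos(th),np.sin(th)])
o=np.arange(-35,36,1.)
def prof(img,s):
    q=np.array([200,195])+s*d+o[:,None]*p
    return cv2.remap(img,np.float32(q[:,0])[None],np.float32(q[:,1])[None],1)[0]
S=[];D=[]
for s in range(-30,150,10):
    g=prof(A,s)[:,1];w=np.clip(np.median(g)-12-g,0,None);x=(w*o).sum()/max(w.sum(),1e-6)
    q=prof(I,s);r=q[:,2]-q[:,1];v=np.clip(r-r.min()-15,0,None)
    g2=q[:,1];w2=np.clip(np.median(g2)-12-g2,0,None)
    print(s,'needle0',round(x,1),int(w.max()),'| now dark',round((w2*o).sum()/max(w2.sum(),1e-6),1),'red',round((v*o).sum()/max(v.sum(),1e-6),1),int(v.max()))
cv2.imwrite('pics/j5.png',np.hstack([A,I]))
E
```

```text
-30 needle0 -0.2 80 | now dark 0.6 red 0.0 0
-20 needle0 -1.0 104 | now dark 0.2 red 0.0 0
-10 needle0 -1.4 98 | now dark 0.3 red 0.0 0
0 needle0 -0.0 74 | now dark 2.0 red 0.0 0
10 needle0 2.6 63 | now dark 4.1 red 0.0 0
20 needle0 4.1 57 | now dark 4.1 red 0.0 0
30 needle0 5.6 66 | now dark 4.9 red 0.0 0
40 needle0 5.6 90 | now dark 5.6 red 0.0 0
50 needle0 4.5 116 | now dark 4.8 red 0.0 0
60 needle0 3.0 115 | now dark 3.4 red 0.0 0
70 needle0 0.6 104 | now dark 0.9 red 0.0 0
80 needle0 -1.2 75 | now dark -1.2 red 0.0 0
90 needle0 -0.5 36 | now dark -2.1 red -6.6 0
100 needle0 5.9 24 | now dark -2.6 red -8.9 11
110 needle0 9.8 43 | now dark -2.4 red -9.9 26
120 needle0 10.4 47 | now dark -3.1 red -10.6 37
130 needle0 10.5 40 | now dark -5.0 red -10.7 44
140 needle0 11.9 30 | now dark -6.5 red -9.4 47[ WARN:0@0.195] global loadsave.cpp:1063 imwrite_ Unsupported depth image for selected encoder is fallbacked to CV_8U.
```

View pics/j5.png

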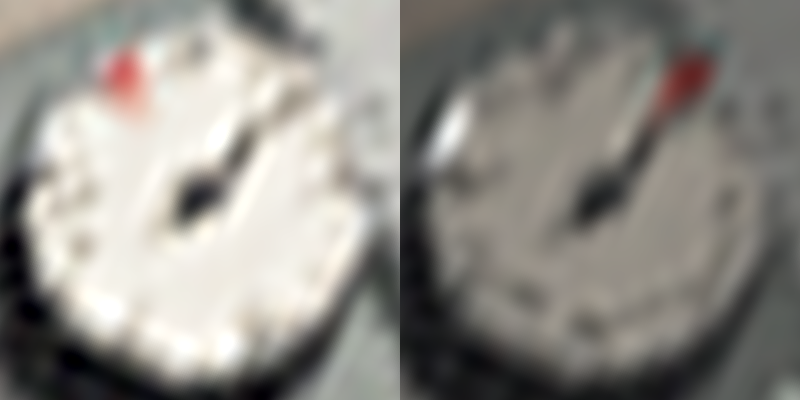

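The measurements agree that the mark is about 5° short: the needle offset is about +3 px and the red about −10 px at 130 px radius. I'll go back and turn the bezel 5° more.

Request:
step_arm:
  commands:
    - {"travel":[-0.008,-0.04,0],"turn":[0,0,0]}
    - {"travel":[-0.016,-0.08,0],"turn":[0,0,0]}
    - {"travel":[-0.024,-0.12,0],"turn":[0,0,0]}
    - {"travel":[-0.0276,-0.1407,0],"turn":[0,0,0]}
    - {"travel":[-0.0276,-0.1407,0],"turn":[0,0,0]}

```text
time: 7.95
position: [0.5027, 0.0073, 0.2386]
tool_rot: [-3.121, -0.338, 0.0]
ft_force: [0.4, -0.1, -0.4]
grip_width: 1.0
grip_force: 0.0
```

Request:
step_arm:
  commands:
    - {"travel":[0,0,0.04],"turn":[0,0,0]}
    - {"travel":[0,0,0.06],"turn":[0,0,0]}
    - {"travel":[0,0,0.08],"turn":[0,0,0]}
    - {"travel":[0,0,0.08],"turn":[0,0,0]}

```text
time: 8.35
position: [0.502, 0.0019, 0.1563]
tool_rot: [3.123, 0.325, -0.007]
ft_force: [-0.5, 0.5, 0.5]
grip_width: 0.999
grip_force: 0.0
```

```bash
python3 - <<'E'
from h import *
print(tool([.5028,.0036,.089]))
E
```

```text
[ 0.00149007 -0.00161711  0.06726754]
```

Request:
step_arm:
  commands:
    - {"travel":[0.0015,-0.0015,0.025],"turn":[0,0,0]}
    - {"travel":[0.0015,-0.0015,0.05],"turn":[0,0,0]}
    - {"travel":[0.0015,-0.0015,0.067],"turn":[0,0,0]}
    - {"travel":[0.0015,-0.0015,0.067],"turn":[0,0,0]}

```text
time: 8.75
position: [0.5039, 0.0042, 0.0906]
tool_rot: [3.123, 0.326, -0.005]
ft_force: [-0.1, 0.2, -0.5]
grip_width: 0.997
grip_force: 0.0
```

Request:
step_arm:
  commands:
    - {"travel":[0,0,0],"turn":[0,0,0]}
    - {"travel":[0,0,0],"turn":[0,0,0]}
    - {"travel":[0,0,0],"turn":[0,0,0]}
    - {"travel":[0,0,0],"turn":[0,0,0]}
    - {"travel":[0,0,0],"turn":[0,0,0]}
  gripper: 0.4
  force: 12

```text
time: 9.25
position: [0.5054, 0.0043, 0.0921]
tool_rot: [3.123, 0.328, 0.002]
ft_force: [1.9, -9.0, 0.4]
grip_width: 0.635
grip_force: 4.3
```

Request:
step_arm:
  commands:
    - {"travel":[0,0,0],"turn":[0,0,0]}
    - {"travel":[0,0,0],"turn":[0,0,0]}
    - {"travel":[0,0,0],"turn":[0,0,0]}

```text
time: 9.55
position: [0.5056, 0.0032, 0.0921]
tool_rot: [3.122, 0.326, 0.002]
ft_force: [2.2, -5.0, 1.8]
grip_width: 0.603
grip_force: 12.0
```

Request:
step_arm:
  commands:
    - {"travel":[0,0,0],"turn":[0,0,2.5]}
    - {"travel":[0,0,0],"turn":[0,0,5.5]}
    - {"travel":[0,0,0],"turn":[0,0,5.5]}
    - {"travel":[0,0,0],"turn":[0,0,5.5]}

```text
time: 9.95
position: [0.5057, 0.0029, 0.0921]
tool_rot: [3.134, 0.175, 0.003]
ft_force: [1.7, -5.6, 1.1]
grip_width: 0.604
grip_force: 12.0
```

Request:
step_arm:
  commands:
    - {"travel":[0,0,0],"turn":[0,0,0]}
    - {"travel":[0,0,0],"turn":[0,0,0]}
    - {"travel":[0,0,0],"turn":[0,0,0]}
    - {"travel":[0,0,0],"turn":[0,0,0]}
    - {"travel":[0,0,0],"turn":[0,0,0]}
  gripper: 1.0

```text
time: 10.45
position: [0.5046, 0.0055, 0.0915]
tool_rot: [-3.136, -0.178, 0.0]
ft_force: [-0.5, -0.3, -0.2]
grip_width: 0.953
grip_force: 0.0
```

Request:
step_arm:
  commands:
    - {"travel":[0,0,-0.02],"turn":[0,0,0]}
    - {"travel":[0,0,-0.05],"turn":[0,0,0]}
    - {"travel":[0,0,-0.09],"turn":[0,0,0]}
    - {"travel":[0,0,-0.13],"turn":[0,0,0]}
    - {"travel":[0,0,-0.145],"turn":[0,0,0]}

```text
time: 10.95
position: [0.5066, 0.0052, 0.2406]
tool_rot: [-3.135, -0.177, -0.009]
ft_force: [-0.1, -0.2, -0.9]
grip_width: 1.001
grip_force: 0.0
```

```bash
python3 - <<'E'
from h import *
s=ctrl.get_state();print(s['position'],Rn.from_rotvec(s['tool_rot']).as_matrix().round(3))
print(tool([.561,-.128,.24]))
E
```

```text
[0.50660697 0.0051919  0.2405594 ] [[ 0.994  0.113  0.006]
 [ 0.113 -0.994  0.002]
 [ 0.006 -0.002 -1.   ]]
[0.03903633 0.13847325 0.00056642]
```

Request:
step_arm:
  commands:
    - {"travel":[0.01,0.035,0],"turn":[0,0,0]}
    - {"travel":[0.02,0.07,0],"turn":[0,0,-2]}
    - {"travel":[0.03,0.105,0],"turn":[0,0,-4]}
    - {"travel":[0.038,0.1355,0],"turn":[0,0,-6]}
    - {"travel":[0.038,0.1355,0],"turn":[0,0,-6]}

```text
time: 11.45
position: [0.5579, -0.1306, 0.2366]
tool_rot: [3.12, 0.33, -0.0]
ft_force: [0.1, -0.7, 0.3]
grip_width: 1.001
grip_force: 0.0
```

```bash
python3 - <<'E'
from h import *
def avg(n): return np.mean([ctrl.get_image(n).astype(np.float32) for _ in range(6)],0)[...,::-1]
n='top';h=.03;c=(.5029,.0033);T=avg(n);Sc=avg('scene')
src=np.float32([proj(n,np.array([c[0]+a*h,c[1]+b*h,.103])) for a,b in((1,1),(1,-1),(-1,-1),(-1,1))])
I=cv2.warpPerspective(T,cv2.getPerspectiveTransform(src,np.float32([[0,0],[400,0],[400,400],[0,400]])),(400,400),flags=cv2.INTER_CUBIC)
th=np.radians(40);d=np.array([np.sin(th),-np.cos(th)]);p=np.array([np.cos(th),np.sin(th)]);o=np.arange(-35,36,1.)
for s in(-20,0,20,40,60,80,100,110,120,130,140):
    q=np.array([200,195])+s*d+o[:,None]*p;q=cv2.remap(I,np.float32(q[:,0])[None],np.float32(q[:,1])[None],1)[0]
    r=q[:,2]-q[:,1];v=np.clip(r-r.min()-15,0,None);g=q[:,1];w=np.clip(np.median(g)-12-g,0,None)
    print(s,'dark',round((w*o).sum()/max(w.sum(),1e-6),1),'red',round((v*o).sum()/max(v.sum(),1e-6),1),int(v.max()))
b=cv2.resize(Sc[190:270,300:380],(400,400),interpolation=cv2.INTER_CUBIC)
cv2.imwrite('pics/j6.png',np.clip(np.hstack([I,b]),0,255).astype(np.uint8))
s=ctrl.get_state();print(s['time'],s['position'],Rn.from_rotvec(s['tool_rot']).as_matrix().round(3))
E
```

```text
-20 dark -0.1 red 0.0 0
0 dark 1.5 red 0.0 0
20 dark 3.6 red 0.0 0
40 dark 5.4 red 0.0 0
60 dark 3.3 red 0.0 0
80 dark -1.0 red 0.0 0
100 dark 0.9 red 0.0 0
110 dark 4.9 red 0.0 0
120 dark 6.3 red 6.7 5
130 dark 6.1 red 7.2 23
140 dark 5.7 red 5.6 34
12.05 [ 0.55784026 -0.12476705  0.23665677] [[ 0.976  0.217  0.   ]
 [ 0.217 -0.976  0.   ]
 [ 0.    -0.    -1.   ]]
```

View pics/j6.png

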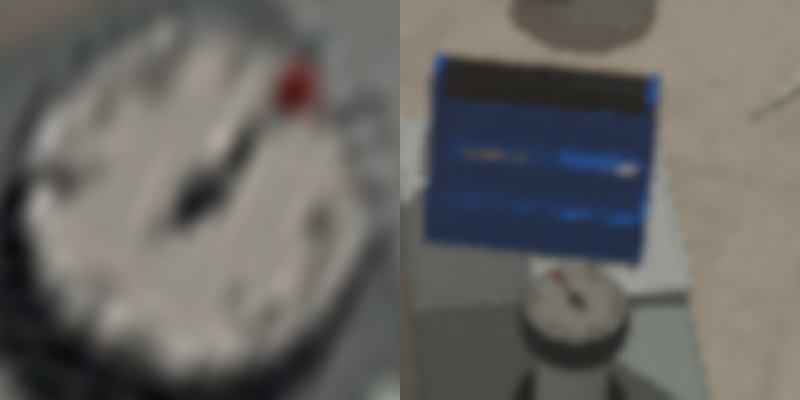

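The red mark (+6 px) and the needle line (about +3 to +5 px) now agree to within 1–2°. The handle is unchanged, running from (440,80) to (655,100) in the right-hand crop. Next is the handle.

Request:
step_arm:
  commands:
    - {"travel":[0.0026,0.0028,0.04],"turn":[0,0,0]}
    - {"travel":[0.0026,0.0028,0.07],"turn":[0,0,0]}
    - {"travel":[0.0026,0.0028,0.095],"turn":[0,0,0]}
    - {"travel":[0.0026,0.0028,0.115],"turn":[0,0,0]}
    - {"travel":[0.0026,0.0028,0.1235],"turn":[0,0,0]}

```text
time: 12.55
position: [0.5597, -0.1269, 0.111]
tool_rot: [-3.122, -0.341, 0.005]
ft_force: [0.5, 0.7, 0.2]
grip_width: 0.999
grip_force: 0.0
```

Request:
step_arm:
  commands:
    - {"travel":[0,0,0],"turn":[0,0,0]}
    - {"travel":[0,0,0],"turn":[0,0,0]}
    - {"travel":[0,0,0],"turn":[0,0,0]}
    - {"travel":[0,0,0],"turn":[0,0,0]}
    - {"travel":[0,0,0],"turn":[0,0,0]}
  gripper: 0.4
  force: 8

```text
time: 13.05
position: [0.5614, -0.1274, 0.1138]
tool_rot: [-3.123, -0.341, -0.002]
ft_force: [0.8, 0.3, -0.0]
grip_width: 0.629
grip_force: 0.0
```

Request:
step_arm:
  commands:
    - {"travel":[0,0,0],"turn":[0,0,0]}
    - {"travel":[0,0,0],"turn":[0,0,0]}
    - {"travel":[0,0,0],"turn":[0,0,0]}
    - {"travel":[0,0,0],"turn":[0,0,0]}
    - {"travel":[0,0,0],"turn":[0,0,0]}
  gripper: 0.1

```text
time: 13.55
position: [0.5608, -0.1271, 0.113]
tool_rot: [-3.122, -0.341, 0.001]
ft_force: [-0.5, 0.3, 0.2]
grip_width: 0.206
grip_force: 8.0
```

Request:
step_arm:
  commands:
    - {"travel":[0,0,0],"turn":[0,0,0]}
    - {"travel":[0,0,0],"turn":[0,0,0]}
    - {"travel":[0,0,0],"turn":[0,0,0]}
    - {"travel":[0,0,0],"turn":[0,0,0]}
    - {"travel":[0,0,0],"turn":[0,0,0]}

```text
time: 14.05
position: [0.5609, -0.1273, 0.113]
tool_rot: [-3.123, -0.341, 0.0]
ft_force: [-1.2, 1.8, 0.8]
grip_width: 0.207
grip_force: 8.0
```

Request:
step_arm:
  commands:
    - {"travel":[0,0,0],"turn":[0,0,0]}
    - {"travel":[0,0,0],"turn":[0,0,0]}
    - {"travel":[0,0,-0.003],"turn":[0,0,0]}
    - {"travel":[0,0,-0.008],"turn":[0,0,0]}
    - {"travel":[0,0,-0.016],"turn":[0,0,0]}
  force: 40

```text
time: 14.55
position: [0.5604, -0.1277, 0.1289]
tool_rot: [3.123, 0.341, -0.002]
ft_force: [0.2, 0.1, -3.1]
grip_width: 0.203
grip_force: 40.0
```

Request:
step_arm:
  commands:
    - {"travel":[0,0,-0.009],"turn":[0,0,0]}
    - {"travel":[0,0,-0.018],"turn":[0,0,0]}
    - {"travel":[0,0,-0.027],"turn":[0,0,0]}
    - {"travel":[0,0,-0.036],"turn":[0,0,0]}
    - {"travel":[0,0,-0.045],"turn":[0,0,0]}

```text
time: 15.05
position: [0.561, -0.1274, 0.175]
tool_rot: [-3.123, -0.341, -0.001]
ft_force: [-0.5, -1.1, -2.5]
grip_width: 0.201
grip_force: 40.0
```

Request:
step_arm:
  commands:
    - {"travel":[0,0,-0.009],"turn":[0,0,0]}
    - {"travel":[0,0,-0.018],"turn":[0,0,0]}
    - {"travel":[0,0,-0.027],"turn":[0,0,0]}
    - {"travel":[0,0,-0.036],"turn":[0,0,0]}
    - {"travel":[0,0,-0.045],"turn":[0,0,0]}

```text
time: 15.55
position: [0.561, -0.1274, 0.2198]
tool_rot: [-3.123, -0.341, -0.0]
ft_force: [0.2, -0.1, -2.4]
grip_width: 0.201
grip_force: 40.0
```

Request:
step_arm:
  commands:
    - {"travel":[0,0,0],"turn":[0,0,0]}
    - {"travel":[0,0,0],"turn":[0,0,0]}
    - {"travel":[0,0,0],"turn":[0,0,0]}
    - {"travel":[0,0,0],"turn":[0,0,0]}
    - {"travel":[0,0,0],"turn":[0,0,0]}

```text
time: 16.05
position: [0.5608, -0.1274, 0.2187]
tool_rot: [-3.123, -0.341, 0.001]
ft_force: [0.4, 0.1, -4.1]
grip_width: 0.202
grip_force: 40.0
```

```bash
python3 - <<'E'
from h import *
a=ctrl.get_image('top')[170:290,260:380,::-1];b=ctrl.get_image('scene')[170:290,280:400,::-1]
cv2.imwrite('pics/j7.png',np.hstack([cv2.resize(x,(400,400),interpolation=cv2.INTER_CUBIC) for x in(a,b)]))
s=ctrl.get_state();print(s['position'],s['ft_force'],s['torque'],abs(s['qd']).max(),s['grip_width'],Rn.from_rotvec(s['tool_rot']).as_matrix().round(3))
im=b.astype(int);bl=(im[...,0]>im[...,2]+40);v,u=np.nonzero(bl);print('blue box',u.min()+280,u.max()+280,v.min()+170,v.max()+170)
E
```

```text
[ 0.56085491 -0.12742597  0.21883654] [ 0.40527172  0.61662808 -2.87611343] [-0.05926901  0.15773441  0.0311104 ] 0.004596469731854337 0.20498484234177558 [[ 0.976  0.216 -0.   ]
 [ 0.216 -0.976 -0.   ]
 [-0.    -0.    -1.   ]]
blue box 306 399 173 205
```

```bash
python3 - <<'E'
from h import *
n='scene';a=np.radians(12.4);X=np.array([np.cos(a),np.sin(a),0]);Y=np.array([-np.sin(a),np.cos(a),0]);c=np.array([.561,-.1274,.14])
im=ctrl.get_image(n).astype(int);bl=((im[...,2]>im[...,0]+35)&(im[...,2]>im[...,1]+20)).astype(np.uint8)
k,_,st,_=cv2.connectedComponentsWithStats(bl[:, :370]);print([tuple(map(int,r)) for r in st[1:] if r[4]>30])
print('expected bottom front/top corners',[np.round(proj(n,c+x*.06*X+.042*Y+[0,0,z])).tolist() for x in(1,-1) for z in(0,.032)])
s=bl.copy();s[:,:295]=0;s[:,370:]=0
for u in(312,325,338,348):
    v=np.nonzero(s[:,u])[0];print(u,v.min() if len(v) else None,v.max() if len(v) else None)
E
```

```text
[(306, 180, 46, 32, 1075)]
expected bottom front/top corners [[304.0, 209.0], [304.0, 199.0], [351.0, 213.0], [352.0, 204.0]]
312 180 207
325 181 209
338 183 210
348 183 211
```

```bash
python3 -c "
from bench import ctrl
print(ctrl.close_job())"
```

```text
the job is handed in; nothing more can be done
None
```

The job is handed in: the bezel's zero mark sits within about 1–2° of the needle by my camera reading, and the arm is holding the filled blue carrier level and steady about 10 cm above the pan; the wrist force fits its stated 0.33 kg.

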